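# Open the purge-air filter

### The job

Open the purge-air filter for its element change: unscrew the blue cap anticlockwise and keep hold of it as the spring pushes it off the last thread. The neck is brittle plastic, so let the cap rise as it turns and do not force it sideways, up or down. Then set the cap down gently in the grey tray, open side down, and let go, leaving the other things on the bench alone.

Things in the scene. Friction and masses are not known exactly. Their poses are not given: they have to be found in the camera images.
- cap_center (a point): Centre (half-way up) of the filter's blue ribbed screw cap: 56 mm diameter, 40 mm tall, flat closed top with a white line, hollow and open below, about 50 g; z up. Right-hand thread: turned anticlockwise seen from above it climbs a coarse thread, some 10 mm or more per turn, and leaves it after about one and a half turns. While any thread is engaged it stays where it is left.
- filter: Purge-air filter bolted to the bench, z up, origin at the centre of its underside: base plate 110 x 90 mm, dark block with hose fittings and, towards its -x, a gauge; clear bowl 48 mm across; metal collar 52 mm across, top at 140 mm. Screwed on, the cap spans 141 to 181 mm above the bench.
- neck_top (a point): Centre of the top rim of the filter's brittle white threaded neck, 169 mm above the bench, 44 mm across; some 8 N of pull, push or side load on top of the spring's harms it. A spring disc (30 mm) in it presses up on the cap with 3 to 4 N and pushes it off if not held when the last thread lets go; the disc then stands at 198 mm: lift the cap's lower edge above that before going sideways.
- tray_in (a point): Centre of the inner floor, 4 mm above the bench, of the fixed grey parts tray, empty; inside 112 mm along its x and 152 mm along its y, rim 14 mm above the bench.
- spare_element: Spare white filter element standing upright on the bench, 36 mm diameter, 78 mm tall, origin at its underside. Leave alone.
- camera_module: Black camera module on a 46 mm square plate, 46 mm tall, lens towards its -x, origin at its underside. Leave alone.
- driver: Screwdriver lying on the bench, about 0.2 m long along its x. Leave alone.
There are look-alikes about, which are no part of the job. What is meant by the part that bears cap_center is not green, purple or turquoise, and is the smaller of those in its own colour.

How it is judged:
By the outcome, as a careful person would: the job done as asked, in the order asked, and still so for the second after the job is handed in, with the robot touching nothing.
It also fails if it takes over 67 s, if anything falls off the work surface, if the arm or the gripper's body presses on something with over 40 N, if the wrist force passes 120 N, or if a joint passes its speed limit or range.

### The arm

A 6-joint arm with a two-finger parallel gripper is mounted at the origin on the work surface. World frame = base frame: x ahead of the robot, y to its left, z up, the work surface at z = 0. Lengths are in m, angles in degrees, forces in N, time in s.
With the tool pointing down it reaches from about 0.375 to 0.75 m from the base axis. Payload 9 kg.
Tool frame: the origin (TCP) lies where the fingers leave the gripper's body, on its centre line; the fingertips stand 73 mm ahead of it and the grasp point (between the pads) lies 54 mm ahead of it (robot.tip_reach is the distance from the TCP to the fingertips, in m); z points along the fingers, y is the line along which they close (so a half turn about z gives the same grasp; the last joint's range is limited). The gripper opens to 85 mm and grips with 20 to 120 N. Pads are 22 mm wide; open, the fingers measure 114 mm over their backs; the gripper's body (76 mm by 85 mm) begins 54 mm behind the grasp point. The pads swing forward as they close: fully open they stand 13 mm farther back than shut.
Start: joints at [50.896, 5.964, 5.575, 89.605, 0, 77.527], TCP at [0.269, 0.536, 0.304] pointing down, gripper open.
Joint ranges: [-171.21, 171.21], [-48.23, 106.86], [-62.78, 66.21], [-105.2, 120.99], [-86.42, 89.51], [-180, 180]. Speed limits (degrees/s): [127.2, 127.2, 147.25, 180, 180, 180].

### API

Orientations are given as [roll, pitch, yaw] about the fixed x, y, z axes, in that order (R = Rz(yaw) Ry(pitch) Rx(roll)).
In Python, from plant import robot gives the robot as it stands. Calls block until the motion is done:
- robot.move_pose(position, orientation): joint-space move of the TCP to a pose.
- robot.line_to(position, vel=0.15, rotation=None, guard=None): straight line of the TCP; rotation=None keeps the orientation; vel is the mean speed in m/s. With guard (N) it stops when the force on the tool has changed by that much, and returns True; else False.
- robot.goto_joints(angles): joint-space move.
- robot.set_gripper(opening): finger opening in m; the grip force is fixed at half the most; returns when the fingers have stopped.
- robot.pause(seconds).
- robot.ik(position, orientation): joint angles nearest the present ones, or None.
- robot.observe(): the state.
- robot.grab_frame(name): name is "scene" or "top"; returns the picture (400x640x3 uint8, blue, green, red); there is no depth.
- robot.get_calibration(name): a dict with "vertical_fov" (degrees; the focal length in pixels is half the picture's height over the tangent of half this angle, whatever the lens; pixels are square), "cx", "cy" (the principal point, pixels), "rvec" (rotation vector, rad) and "tvec" (3), from world to camera coordinates, as OpenCV has them. Camera axes: x right, y down, z forward; pixel columns grow to the right and rows downward; lengths in m; the calibration is good to about 2 mm. A picture is of the moment at which its call begins. get_calibration takes no time and is no camera call.
A pose or a line that the arm cannot do raises robot.IKError and nothing moves.
- robot.job_done(): hands the job in, once; it reports no verdict.
The state is a dict: "time": time; "q": joint angles; "qvel": joint speeds; "joint_torque": joint torques, N m; "tool_pos": TCP position; "tcp_rot": TCP orientation; "ft_force": force on the tool from outside, world axes, zero at the start; "torque": the same for the moment, N m; "gripper_width": finger opening in m.
Only numpy, scipy, OpenCV 4.12 (cv2) and the standard library are available. Lean on these libraries where they do the work, as an engineer would, in place of code of your own. Each camera call takes 0.05 s, during which the arm holds its last target. There are 200 camera calls.

## Working session

There is one attempt and no reset: what is moved stays moved. The work goes in short steps, each a Python script; the robot and the scene stay as the last script left them, time stands still between calls to the robot, and variables do not carry over. Pictures are saved under pics/ and viewed, on a budget of 10 in all, crops included, one or two more only if the job needs it, and the job is handed in when it is done.

```bash
ls; mkdir -p pics
python3 - <<'E'
from plant import robot
import cv2
for n in("scene","top"):
    cv2.imwrite(f"pics/{n}0.png",robot.grab_frame(n)); print(n,robot.get_calibration(n))
print(robot.observe())
E
```

```text
pics
scene {'vertical_fov': 45.59627636674135, 'cx': 327.43474739209927, 'cy': 191.69215150056553, 'rvec': array([ 1.80430746,  1.96848884, -0.63314471]), 'tvec': array([ 0.13081192, -0.38570537,  1.41179618])}
top {'vertical_fov': 50.804536683312165, 'cx': 316.93390900253377, 'cy': 197.00458856634265, 'rvec': array([ 2.17730548, -2.12486785,  0.17535302]), 'tvec': array([-0.11173077,  0.5894651 ,  0.89796172])}
{'time': 0.1, 'q': array([5.08963026e+01, 5.99608752e+00, 5.53064228e+00, 8.96048353e+01,
       3.42209888e-04, 7.75254241e+01]), 'qvel': array([ 0.03349304, -0.07515325,  0.04814415,  0.01647634, -0.0768395 ,
        0.05216096]), 'joint_torque': array([ 6.77811331e-03, -5.58210111e+01,  5.04716384e+01,  1.31114680e-02,
       -3.23776849e-04, -2.36403656e-05]), 'tool_pos': array([0.2687888 , 0.53618065, 0.30318255]), 'tcp_rot': array([-1.79931453e+02, -1.55151654e-02,  1.53370869e+02]), 'ft_force': array([0.44436396, 0.21812605, 0.65705539]), 'torque': array([ 0.01482224, -0.05217837,  0.04234932]), 'gripper_width': 0.08541749285762967}
```

View pics/scene0.png

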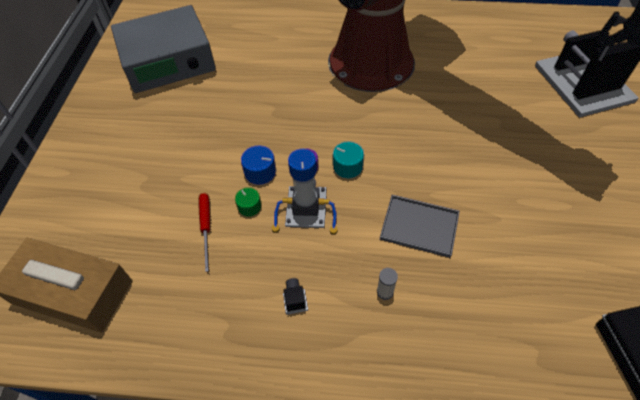

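View pics/top0.png

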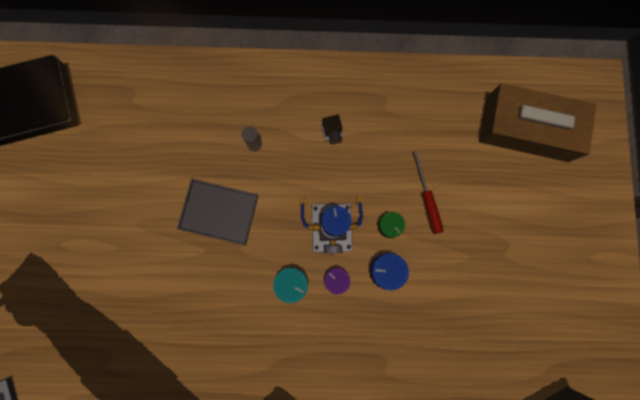

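Scene: blue cap on the filter at about (303,163); the larger blue look-alike at (258,165); tray at (420,226). Top: cap (336,221), look-alike (390,271), tray (218,212), spare element (252,138), camera module (333,130), driver (428,195).

```bash
cat > h.py <<'E'
import numpy as np, cv2
from plant import robot
def cam(n):
    c=robot.get_calibration(n); f=200/np.tan(np.radians(c["vertical_fov"]/2))
    return np.array([[f,0,c["cx"]],[0,f,c["cy"]],[0,0,1]]),cv2.Rodrigues(np.array(c["rvec"]))[0],np.array(c["tvec"])
def ray(n,uv,z):
    K,R,t=cam(n); C=-R.T@t; d=R.T@np.linalg.inv(K)@[uv[0],uv[1],1]
    return C+d*(z-C[2])/d[2]
def blob(mask,seed):
    cs,_=cv2.findContours(mask.astype(np.uint8),cv2.RETR_EXTERNAL,cv2.CHAIN_APPROX_NONE)
    return max((c for c in cs if len(c)>8),key=lambda c:cv2.pointPolygonTest(c,seed,True))
def cen(c):
    m=cv2.moments(cv2.convexHull(c)); return np.array([m["m10"],m["m01"]])/m["m00"]
def blue(im):
    h=cv2.cvtColor(im,cv2.COLOR_BGR2HSV); return (abs(h[...,0].astype(int)-116)<10)&(h[...,1]>150)&(h[...,2]>50)
E
python3 - <<'E'
from h import *
for n,s,ts in(("scene",(303,163),(420,226)),("top",(336,221),(218,212))):
    im=cv2.imread(f"pics/{n}0.png"); K,R,t=cam(n); print(n,"C",-R.T@t)
    c=blob(blue(im),s); u=cen(c); print("cap hsv",cv2.cvtColor(im,cv2.COLOR_BGR2HSV)[s[1],s[0]],cv2.boundingRect(c),u,ray(n,u,.161))
    hsv=cv2.cvtColor(im,cv2.COLOR_BGR2HSV); print("tray hsv",hsv[ts[1],ts[0]])
    c=blob(cv2.morphologyEx((hsv[...,1]<70).astype(np.uint8),cv2.MORPH_OPEN,np.ones((3,3))),ts)
    q=cv2.approxPolyDP(c,6,True)[:,0]; print(q.tolist(),len(q))
    P=np.array([ray(n,p,.014)[:2] for p in q]); print(P.round(3).tolist(),P.mean(0),np.linalg.norm(P-np.roll(P,1,0),axis=1))
E
```

```text
scene C [ 1.13055513 -0.01452544  0.9384471 ]
cap hsv [111 110 148] (289, 149, 28, 32) [302.40878701 164.53414518] [ 0.52659545 -0.13305916  0.161     ]
tray hsv [130   8 100]
[[392, 195], [380, 238], [449, 256], [458, 211]] 4
[[0.486, 0.066], [0.604, 0.041], [0.636, 0.19], [0.518, 0.217]] [0.56101065 0.12865236] [0.15461476 0.12060778 0.15270817 0.12070006]
top C [ 0.45285177 -0.0852206   0.97670407]
cap hsv [112 187  94] (322, 206, 29, 29) [335.83253077 220.43606207] [ 0.52953651 -0.13361199  0.161     ]
tray hsv [ 5 24 65]
[[192, 180], [179, 228], [244, 243], [256, 195]] 4
[[0.629, 0.192], [0.517, 0.214], [0.487, 0.065], [0.598, 0.043]] [0.55770076 0.12865637] [0.15250941 0.11379351 0.15209313 0.11296254]
```

Run:
```python
from h import *
p=[.528,-.1333,.30]
def s(l):
    o=robot.observe(); print(l,round(o["time"],2),o["q"].round(1),o["tool_pos"].round(4),o["tcp_rot"].round(2),"F",o["ft_force"].round(2),"w",round(o["gripper_width"],4))
print(robot.tip_reach)
robot.move_pose(p,[180,0,85.8]); s("a")
robot.line_to(p,rotation=[180,0,95.8]); s("rot10")
robot.line_to(p,rotation=[180,0,85.8],vel=.05); s("back slow")
q=robot.observe()["q"]; q[5]-=10; robot.goto_joints(q); s("joint -10")
robot.set_gripper(.075); s("grip"); robot.set_gripper(.07); s("grip"); robot.set_gripper(.085); s("grip")
for i in range(3): robot.pause(.02); s("n")
```

```text
0.0726
a 2.64 [-27.9  -3.8  -4.7  89.1   0.   66.3] [ 0.5282 -0.1326  0.3001] [ 1.7999e+02 -1.0000e-02  8.5870e+01] F [-0.08 -0.31  0.31] w 0.0855
rot10 2.97 [-27.9  -3.8  -4.7  89.1   0.   56.5] [ 0.5281 -0.1328  0.3   ] [180.    -0.    95.66] F [ 0.54 -0.1  -0.86] w 0.0854
back slow 3.29 [-27.9  -3.8  -4.7  89.1   0.   66.2] [ 0.528  -0.1331  0.3   ] [180.    -0.    85.89] F [-0.05 -0.64 -0.2 ] w 0.0854
joint -10 3.58 [-27.9  -3.8  -4.7  89.1   0.   56.3] [ 0.528  -0.1331  0.3   ] [-180.     -0.     95.74] F [-0.07 -0.15 -0.17] w 0.0855
grip 3.85 [-27.9  -3.8  -4.7  89.1   0.   56.3] [ 0.528  -0.1331  0.3   ] [180.    -0.    95.81] F [-0.16  1.16 -0.66] w 0.075
grip 4.08 [-27.9  -3.8  -4.7  89.1   0.   56.2] [ 0.528  -0.1331  0.3   ] [-180.     -0.     95.86] F [-0.27 -0.13 -0.05] w 0.0701
grip 4.38 [-27.9  -3.8  -4.7  89.1   0.   56.2] [ 0.528  -0.1331  0.3   ] [180.    -0.    95.88] F [ 0.35  0.53 -0.17] w 0.085
n 4.39 [-27.9  -3.8  -4.7  89.1   0.   56.2] [ 0.528  -0.1331  0.3   ] [-180.     -0.     95.88] F [-0.32 -0.09 -0.17] w 0.0852
n 4.41 [-27.9  -3.8  -4.7  89.1  -0.   56.2] [ 0.528  -0.1332  0.3   ] [-180.     -0.     95.88] F [ 0.05 -0.46  0.08] w 0.0849
n 4.42 [-27.9  -3.8  -4.7  89.1   0.   56.2] [ 0.528  -0.1331  0.3   ] [180.    -0.    95.88] F [-0.37  0.06 -0.11] w 0.0847
```

```bash
cat >> h.py <<'E'
def F(n=6):
    a=[]
    for _ in range(n): robot.pause(.015); a.append(robot.observe()["ft_force"])
    return np.mean(a,0)
def s(l):
    o=robot.observe(); print(l,"t%.2f"%o["time"],"q6 %.1f"%o["q"][5],o["tool_pos"].round(4),o["tcp_rot"].round(2),"w%.4f"%o["gripper_width"])
def probe(p,axis,d=.006):
    p=np.array(p); r=[]
    for sg in(1,-1):
        e=p.copy(); e[axis]+=sg*d
        hit=robot.line_to(e,vel=.012,guard=2.0); x=robot.observe()["tool_pos"]; r.append(x[axis])
        print("probe",axis,sg,hit,x.round(4),F(3).round(2)); robot.line_to(p,vel=.03)
    return np.mean(r)
E
python3 - <<'E'
from h import *
p=[.528,-.1333,.30]
robot.move_pose(p,[180,0,85.8])
q=[.528,-.1333,.219]
print("hit",robot.line_to(q,vel=.08,guard=4)); s("down"); robot.set_gripper(.063); s("w"); print(F().round(2))
cx=probe(q,0); print("cx",cx); s("")
E
```

```text
hit False
down t5.88 q6 66.3 [ 0.5283 -0.1335  0.2197] [1.7994e+02 3.0000e-02 8.5800e+01] w0.0849
w t6.22 q6 66.3 [ 0.5281 -0.1333  0.2192] [1.7999e+02 1.0000e-02 8.5800e+01] w0.0632
[-0.02  0.09 -0.07]
probe 0 1 True [ 0.5325 -0.1332  0.2185] [-0.19  0.31 -0.07]
probe 0 -1 True [ 0.5255 -0.1332  0.2186] [ 0.53 -0.44  0.33]
cx 0.5289843665622542
 t7.72 q6 66.3 [ 0.528  -0.1333  0.2188] [-1.7984e+02 -7.0000e-02  8.5800e+01] w0.0629
```

Run:
```python
from h import *
q=np.array([.5290,-.1333,.219])
robot.line_to(q,rotation=[180,0,35]); robot.line_to(q,rotation=[180,0,-20]); s("rot")
cy=probe(q,1); print("cy",cy); q[1]=cy
robot.line_to(q,vel=.03); f0=F(8); print("f0",f0.round(2))
for w in(.059,.0575,.0565,.055): robot.set_gripper(w); s("w"); print((F()-f0).round(2));
```

```text
rot t9.86 q6 172.0 [ 0.529  -0.1333  0.219 ] [-180.     -0.    -19.91] w0.0630
probe 1 1 True [ 0.5288 -0.1282  0.2186] [ 0.06  0.11 -0.09]
probe 1 -1 True [ 0.5288 -0.1357  0.2184] [ 0.18  0.4  -0.29]
cy -0.13196388044721902
f0 [-0.25  0.3   0.24]
w t11.90 q6 172.2 [ 0.529 -0.132  0.219] [-1.7998e+02  1.6000e-01 -2.0000e+01] w0.0588
[-0.06 -0.01 -0.38]
w t12.22 q6 172.2 [ 0.529 -0.132  0.219] [-1.7998e+02  1.6000e-01 -2.0000e+01] w0.0576
[ 0.16 -0.37 -0.06]
w t12.53 q6 172.2 [ 0.529  -0.1321  0.2191] [-1.7999e+02  1.5000e-01 -2.0000e+01] w0.0566
[-0.04 -0.79  0.23]
w t12.85 q6 172.2 [ 0.529  -0.1321  0.2192] [-1.7999e+02  1.5000e-01 -2.0000e+01] w0.0557
[-1.12 -1.66  2.37]
```

```bash
cat >> h.py <<'E'
import json
def turn(p,yaw,f0,steps,da,pitch,kz=1e-4,kl=1e-4,lim=5.5,verb=1):
    """admittance turn: p,yaw commanded; yields along felt force; pitch (m/rev) adapts"""
    p=np.array(p,float)
    for i in range(steps):
        yaw+=da; p[2]+=pitch*da/360
        robot.line_to(p,rotation=[180,0,(yaw+180)%360-180],vel=.05)
        f=F(5)-f0; d=np.clip(np.array([kl,kl,kz])*f,-4e-4,4e-4); p+=d
        pitch+=np.clip(.3*d[2]*360/da,-.001,.001)
        o=robot.observe()
        if i%verb==0: print("t%.1f yaw %.0f q6 %.0f"%(o["time"],yaw,o["q"][5]),p.round(4),"f",f.round(1),"tz%.2f"%o["torque"][2],"pitch %.1fmm"%(pitch*1e3),"w%.4f"%o["gripper_width"])
        if np.abs(f).max()>lim: print("LIMIT"); break
    json.dump([p.tolist(),yaw,pitch,list(f0)],open("st.json","w"))
E
python3 - <<'E'
from h import *
f0=np.array([-.1,0,.05]); p=np.array([.529,-.132,.219])
robot.set_gripper(.050); print(F()-f0,robot.observe()["gripper_width"])
p[2]+=.0002; robot.line_to(p,vel=.02); print("up.2",F()-f0)
turn(p,-20.,f0,6,5,.012)
E
```

```text
[-1.50333726 -1.61128963  3.73456959] 0.05499366808737225
up.2 [-1.1318949  -1.43714116  3.24976444]
t13.9 yaw -15 q6 167 [ 0.529  -0.132   0.2196] f [0.2 0.3 2.6] tz-0.02 pitch 13.0mm w0.0547
t14.3 yaw -10 q6 162 [ 0.5291 -0.1319  0.22  ] f [0.6 0.2 2.3] tz0.03 pitch 14.0mm w0.0551
t14.6 yaw -5 q6 157 [ 0.5291 -0.1319  0.2203] f [0.2 0.6 0.7] tz0.07 pitch 15.0mm w0.0552
t14.9 yaw 0 q6 152 [ 0.5291 -0.1319  0.2204] f [-0.1 -0.2 -0.9] tz0.04 pitch 14.0mm w0.0553
t15.3 yaw 5 q6 147 [ 0.5291 -0.1319  0.2205] f [-0.4  0.4 -1.3] tz0.07 pitch 13.0mm w0.0549
t15.6 yaw 10 q6 142 [ 0.529  -0.1318  0.2206] f [-0.3  0.2 -0.8] tz0.02 pitch 12.0mm w0.0547
```

Run:
```python
from h import *
p,yaw,pitch,f0=json.load(open("st.json"))
turn(p,yaw,np.array(f0),10,8,.0125,kz=1.5e-4,verb=2)
cv2.imwrite("pics/c1.png",cv2.resize(robot.grab_frame("scene")[90:250,220:400],None,fx=4,fy=4,interpolation=cv2.INTER_CUBIC)[:600,:720])
```

```text
t16.0 yaw 18 q6 134 [ 0.529  -0.1318  0.2208] f [ 0.3  0.1 -0.8] tz0.05 pitch 11.5mm w0.0552
t16.7 yaw 34 q6 119 [ 0.529  -0.1318  0.2213] f [-0.2  0.1  1.1] tz0.05 pitch 11.5mm w0.0551
t17.5 yaw 50 q6 103 [ 0.529  -0.1319  0.222 ] f [-0.1 -0.4  0.1] tz0.04 pitch 12.7mm w0.0551
t18.2 yaw 66 q6 87 [ 0.529  -0.1319  0.2224] f [-0.   0.   0.2] tz0.04 pitch 12.1mm w0.0548
t19.0 yaw 82 q6 71 [ 0.529  -0.1319  0.2229] f [-0.  -0.6 -0.4] tz0.07 pitch 11.2mm w0.0546
```

View pics/c1.png

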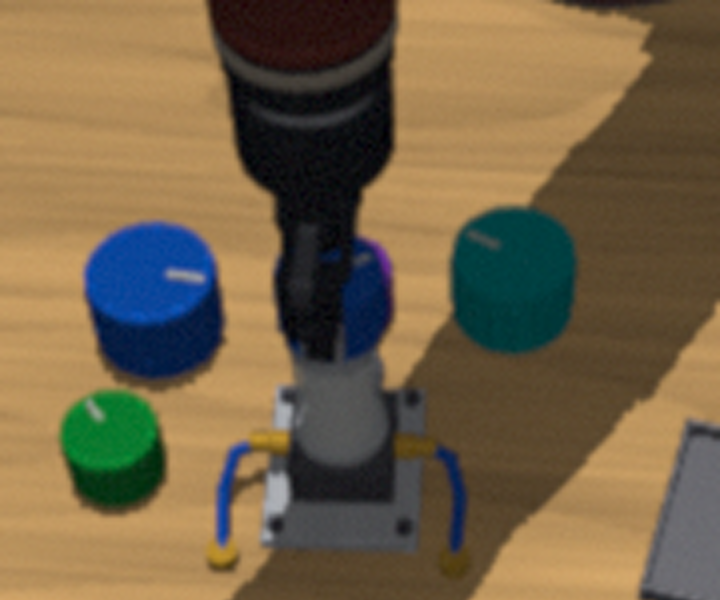

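The crop shows the fingers on the cap and the white line now at upper right (about (360,262)), so it turned some 110° anticlockwise with the grip. Continue.

Run:
```python
from h import *
p,yaw,pitch,f0=json.load(open("st.json"))
turn(p,yaw,np.array(f0),23,10,.012,kz=1.5e-4,verb=4)
s("end")
```

```text
t19.8 yaw 100 q6 52 [ 0.529  -0.1319  0.2236] f [ 0.1 -0.2 -0.2] tz0.04 pitch 11.7mm w0.0548
t21.5 yaw 140 q6 12 [ 0.529  -0.132   0.2248] f [ 0.4 -0.1 -0.1] tz0.04 pitch 11.3mm w0.0551
t23.1 yaw 180 q6 -28 [ 0.5291 -0.132   0.2262] f [0.2 0.  0.6] tz0.00 pitch 12.0mm w0.0548
t24.7 yaw 220 q6 -68 [ 0.5292 -0.1321  0.2276] f [ 0.6 -0.1  0.1] tz0.02 pitch 12.5mm w0.0547
t26.4 yaw 260 q6 -108 [ 0.5292 -0.132   0.2289] f [0.4 0.2 0.6] tz-0.01 pitch 12.6mm w0.0551
t28.0 yaw 300 q6 -147 [ 0.5293 -0.1321  0.2302] f [0.2 0.1 0.5] tz-0.02 pitch 12.2mm w0.0548
end t28.81 q6 -167.5 [ 0.5292 -0.132   0.2309] [ 1.800e+02  1.000e-02 -4.026e+01] w0.0548
```

Run:
```python
from h import *
p,yaw,pitch,f0=json.load(open("st.json")); p=np.array(p); f0=np.array(f0)
robot.set_gripper(.063); f1=F(8); print("free F",f1.round(2))
q=robot.observe()["q"]; q[5]=105; robot.goto_joints(q); s("back")
yaw=robot.observe()["tcp_rot"][2]; print("free F",(f2:=F(8)).round(2)); f0=(f1+f2)/2
robot.line_to(p,rotation=[180,0,yaw],vel=.03)
robot.set_gripper(.057); print("57",(F()-f0).round(2))
robot.set_gripper(.050); f=F()-f0; print("50",f.round(2)); s("")
p[2]+=np.clip(1.5e-4*f[2],-5e-4,5e-4); robot.line_to(p,vel=.02); print((F()-f0).round(2))
turn(p,yaw,f0,8,8,.0122,kz=1.5e-4,verb=2)
```

```text
free F [0.04 0.07 0.19]
back t33.13 q6 105.0 [ 0.5293 -0.1321  0.2311] [179.99  -0.    47.26] w0.0632
free F [0.14 0.41 0.04]
57 [ 0.35 -0.21 -0.35]
50 [-1.57 -0.14  2.16]
 t34.17 q6 105.0 [ 0.5293 -0.1321  0.2312] [179.98  -0.    47.26] w0.0553
[-0.45 -0.8   1.94]
t34.9 yaw 55 q6 97 [ 0.5292 -0.1321  0.2317] f [-0.1 -0.   1.3] tz0.01 pitch 13.2mm w0.0551
t35.6 yaw 71 q6 81 [ 0.5292 -0.1322  0.2322] f [-0.  -0.5 -0.7] tz0.04 pitch 12.6mm w0.0553
t36.4 yaw 87 q6 65 [ 0.5292 -0.1322  0.2327] f [-0.  -0.6 -0.1] tz-0.00 pitch 11.7mm w0.0551
t37.1 yaw 103 q6 49 [ 0.5291 -0.1322  0.2332] f [-0.4 -0.2 -0. ] tz-0.01 pitch 11.2mm w0.0551
```

Run:
```python
from h import *
p,yaw,pitch,f0=json.load(open("st.json"))
turn(p,yaw,np.array(f0),21,8,.0122,kz=1.5e-4,lim=2.6,verb=2)
print("F",(F(8)-f0).round(2)); s("")
```

```text
t37.9 yaw 119 q6 33 [ 0.5291 -0.1322  0.2337] f [ 0.2 -0.  -0.2] tz0.01 pitch 11.9mm w0.0547
t38.6 yaw 135 q6 17 [ 0.5292 -0.1323  0.2343] f [ 0.4 -0.5 -0. ] tz0.02 pitch 12.7mm w0.0547
t39.4 yaw 151 q6 1 [ 0.5291 -0.1323  0.235 ] f [-0.1 -0.3  0.2] tz-0.02 pitch 13.4mm w0.0548
t40.1 yaw 167 q6 -15 [ 0.5291 -0.1324  0.2355] f [-0.2 -0.1 -0.4] tz0.05 pitch 12.8mm w0.0548
t40.9 yaw 183 q6 -31 [ 0.529  -0.1324  0.236 ] f [-0.1 -0.2 -0.7] tz-0.02 pitch 12.1mm w0.0552
t41.6 yaw 199 q6 -47 [ 0.529  -0.1325  0.2365] f [-0.2 -0.2  0.1] tz0.02 pitch 12.1mm w0.0543
t42.4 yaw 215 q6 -63 [ 0.529  -0.1325  0.2371] f [ 0.2 -0.1  0.6] tz0.06 pitch 12.8mm w0.0548
t43.1 yaw 231 q6 -79 [ 0.5289 -0.1326  0.2376] f [-0.7 -0.2 -0.2] tz0.02 pitch 12.1mm w0.0549
t43.9 yaw 247 q6 -95 [ 0.5289 -0.1326  0.2385] f [ 0.5 -0.5  2.3] tz-0.02 pitch 13.2mm w0.0548
t44.6 yaw 263 q6 -111 [ 0.5289 -0.1327  0.2399] f [ 0.1 -0.4  2.4] tz0.01 pitch 15.2mm w0.0550
LIMIT
F [-0.07  0.13  2.23]
 t45.15 q6 -119.0 [ 0.5289 -0.1327  0.2402] [180.     0.   -88.88] w0.0551
```

Run:
```python
from h import *
p,yaw,pitch,f0=json.load(open("st.json")); f0=np.array(f0)
print("guard",robot.line_to([p[0],p[1],.25],vel=.03,guard=4)); print("F",(F()-f0).round(2))
print("guard",robot.line_to([p[0],p[1],.30],vel=.06,guard=4)); print("F",(F()-f0).round(2)); s("up")
cv2.imwrite("pics/c2.png",robot.grab_frame("scene"))
for y in(-12,168): print(y,robot.ik([.559,.1287,.30],[180,0,y]))
```

```text
guard False
F [ 0.05  0.14 -0.65]
guard False
F [-0.09 -0.27 -0.87]
up t46.81 q6 -119.1 [ 0.5287 -0.1327  0.2994] [ 1.7996e+02  2.0000e-02 -8.8740e+01] w0.0550
-12 [-9.22643732e-02  1.29127122e+00  3.12067843e-01  8.90207966e+01
  0.00000000e+00 -1.68092264e+02]
168 [-0.09226437  1.29127122  0.31206784 89.02079663  0.         11.90773563]
```

View pics/c2.png

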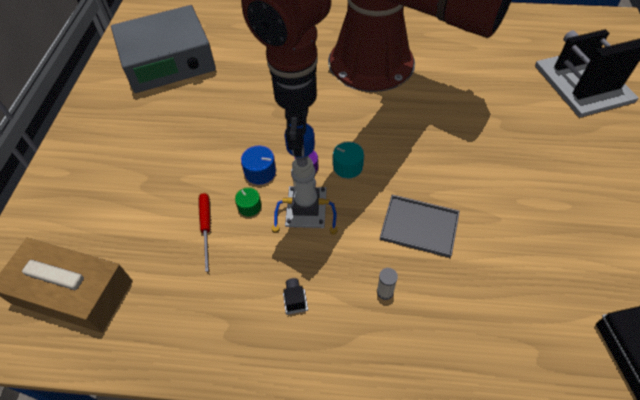

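The cap is held at about (300,140), clear above the filter; everything else is in place. Carry it to the tray.

Run:
```python
from h import *
T=[.559,.1287]; R=[180,0,-12]
robot.move_pose(T+[.30],R); robot.line_to(T+[.10],vel=.1); s("low"); print(F().round(2))
hit=robot.line_to(T+[.078],vel=.015,guard=2.5); s("hit %s"%hit); print(F().round(2))
cv2.imwrite("pics/c3.png",cv2.resize(robot.grab_frame("scene")[120:290,340:510],None,fx=3.5,fy=3.5,interpolation=cv2.INTER_CUBIC))
```

```text
low t50.03 q6 -168.1 [0.5593 0.1287 0.1005] [-1.7999e+02 -5.0000e-02 -1.2000e+01] w0.0552
[ 0.13  0.19 -0.25]
hit True t51.21 q6 -168.1 [0.5589 0.1287 0.0825] [ 1.7999e+02  2.0000e-02 -1.2000e+01] w0.0547
[-0.35  0.08  4.83]
```

View pics/c3.png

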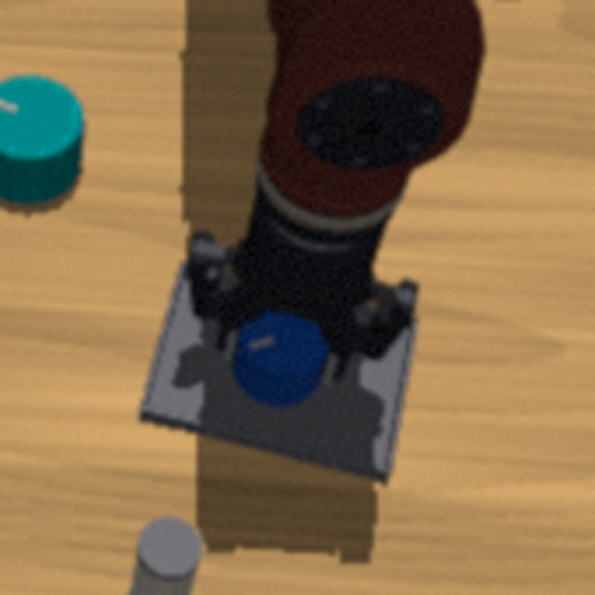

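The cap is upright in the middle of the tray, at about (280,357) in the crop. It touched at the predicted height (TCP 0.0825 m). Release and retreat.

Run:
```python
from h import *
T=[.559,.1287]
robot.set_gripper(.060); robot.set_gripper(.08); print(F(4).round(2)); robot.line_to(T+[.10],vel=.03,guard=4); robot.line_to(T+[.25],vel=.12); s("up")
q=robot.observe()["q"]; q[0]+=50; robot.goto_joints(q); s("away")
for n in("scene","top"): cv2.imwrite(f"pics/{n}9.png",robot.grab_frame(n))
im=cv2.imread("pics/top9.png"); K,R,t=cam("top")
uv=K@(R@np.array([.559,.1287,.024])+t); uv=uv[:2]/uv[2]; c=blob(blue(im),tuple(map(float,uv))); print(uv,cen(c),ray("top",cen(c),.024))
cv2.imwrite("pics/f.png",np.vstack([cv2.imread("pics/scene9.png")[100:330,100:540],im[90:320,100:540]]))
```

```text
[-0.28 -0.   -0.14]
up t54.14 q6 -168.1 [0.5586 0.1287 0.249 ] [179.96   0.18 -12.  ] w0.0796
away t55.91 q6 -168.1 [0.2614 0.5102 0.249 ] [179.95   0.18  37.91] w0.0803
[216.8195284  210.21056084] [215.7000355  209.88604899] [0.55967636 0.13127157 0.024     ]
```

View pics/f.png

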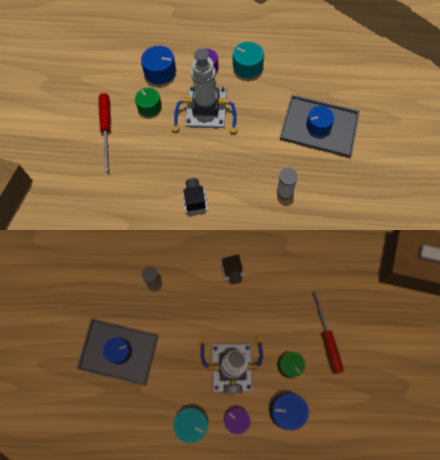

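Both views show the cap upright in the tray (scene crop (320,121), top crop (117,350)), the filter open with its disc standing, and the other things where they were.

```bash
python3 -c "
from plant import robot
robot.job_done(); print(robot.observe()['time'])"
```

```text
the job is handed in; nothing more can be done
the job is handed in; nothing more can be done
```

The blue cap is off the filter and stands open side down near the centre of the grey tray. The arm is well clear, and I handed the job in after about 56 s on the robot's clock, against the 67 s limit.

- **Unscrewing:** I centred the gripper on the cap by light touch, then turned it anticlockwise in two grasps, letting it rise as it went. It climbed about 12 mm per turn and came off after about 540°. The spring's push of about 2.5 N showed in the force reading, with the cap still firmly held.
- **Load on the neck:** the highest force I read on the cap was about 3.7 N vertically, while closing the gripper at the first grasp. While turning, sideways readings stayed under about 1 N. These are short averages taken between steps, so brief peaks could have been higher.
- **Placing:** the cap touched the tray floor at the predicted height (82.5 mm against 82 mm) with about 5 N before I let go.
- **Last checks:** the final pictures put the cap about 3 mm from my tray-centre estimate. The neck's spring disc stands up, and the spare element, camera module, screwdriver and look-alikes look undisturbed. The two cameras disagreed by about 3 mm on where the cap and tray were; touch settled it for the cap, and it did not matter for the tray.

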